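# Log culture flasks with a barcode scanner and load the incubator tray

### The arm

A 6-joint arm with a two-finger parallel gripper is mounted at the origin on the work surface. World frame = base frame: x ahead of the robot, y to its left, z up, the work surface at z = 0. Lengths are in m, angles in rad, forces in N, time in s.
With the tool pointing down it reaches from about 0.15 to 0.775 m from the base axis. Payload 6.1 kg.
Tool frame: the origin (TCP) lies midway between the tips of the shut fingers; the grasp point (between the pads) lies 19 mm behind it; z points along the fingers, y is the line along which they close (so a half turn about z gives the same grasp; the last joint's range is limited). The gripper opens to 85 mm and grips with 20 to 120 N. Pads are 22 mm wide; open, the fingers measure 114 mm over their backs; the gripper's body (76 mm by 85 mm) begins 54 mm behind the grasp point. The pads swing forward as they close: fully open they stand 13 mm farther back than shut.
Start: joints at [1.147, 0.126, -0.04, 1.405, 0, 1.571], TCP at [0.216, 0.479, 0.231] pointing down, gripper open.
Joint ranges: [-2.72, 2.72], [-0.95, 1.95], [-1.27, 1.35], [-1.78, 2.02], [-1.46, 1.47], [-3.14, 3.14]. Speed limits (rad/s): [2.39, 2.39, 3.01, 3.14, 3.14, 3.14].

### API

Orientations are given as a unit quaternion [x, y, z, w].
In Python, from workcell import arm gives the robot as it stands.
- The arm moves only by the tool carry_out, never from a script. Its argument "moves" is a list of rows, each a list of 5 numbers: the opening, from 0 (shut) to 1 (fully open), then the shift along the world's x, y, z in m, then the turn about the world's z in degrees. A call has exactly 8 rows; each row is the pose to reach, as a shift and turn from the pose commanded when the call began; what a row does not reach only later rows make up. A row lasts 1/12 s, in which the tool goes at most 41.7 mm and 7.16 degrees, less where a joint would pass 70% of its speed; a pose out of reach is approached as far as the arm can. A call with a gripper value outside its range is refused whole. The fingers move at their own pace and stop on an object; "newtons" is the grip in N (left out, the last holds). Time passes only in rows, so rows that repeat a pose let the fingers close, or fill a call up. It gives the time, the measured TCP pose, the force, the opening and the grip force at its end, in the units of the state.
- arm.read_state(): the state, without advancing time (a new reading comes with each control period).
- arm.camera(name): name is "scene" or "top" or "wrist"; returns a dict with "img" (480x640x3 uint8, red, green, blue), "z_map" (480x640 float32, m along the optical axis (not along the pixel's ray), 0 where there is no reading), "camera_matrix" (3x3 intrinsics, pixels), "R" (3x3) and "t" (3): a world point X has camera coordinates R X + t. Camera axes: x right, y down, z forward; pixel columns grow to the right and rows downward; lengths in m; the calibration is good to about 2 mm. A picture is of the moment at which its call begins.
- arm.sign_off(): hands the job in; it is judged then, once.
The state is a dict: "time": time; "joint_pos": joint angles; "qvel": joint speeds; "tau": joint torques, N m; "position": TCP position; "orientation": TCP orientation; "force": force on the tool from outside, world axes, zero at the start; "torque": the same for the moment, N m; "grip_width": finger opening in m; "grasp_force": force on a finger pad.
Only numpy, scipy, OpenCV 4.12 (cv2) and the standard library are available. Lean on these libraries where they do the work, as an engineer would, in place of code of your own. Each camera call takes 0.05 s, during which the arm holds its last target. There are 200 camera calls.

### The job

Log the culture flasks on the white pad and load them for the incubator: take the barcode scanner out of its charging cradle and, going through the flasks from the robot's left to its right, point it down at each flask's label from about 10 cm and hold it still there for two seconds so that it reads; then put the scanner back in its cradle, nose fully down. Only then lay every flask flat in the steel tray, label up and cap towards the robot, gripping the thin plastic lightly and keeping the flasks level. Leave the other things on the bench where they are.

Things in the scene. Friction and masses are not known exactly. Their poses are not given: they have to be found in the camera images.
- scanner: cordless pistol barcode scanner, white, 200 g, loose, parked nose down in the cradle. Head: upright block 58 (x) x 46 (y) x 90 (z) mm, its flat flanks 46 mm apart across y to be gripped from above, 45 to 85 mm above its underside. Origin: centre of the window, on the head's underside; z up out of the head's back: the beam leaves along its own -z. Centre of mass near (-11, 0, 48) mm.
- scanner_window (a point): the window (the scanner's origin). It reads a label 50 to 150 mm away along the beam whose centre is within 15 mm of the beam in the scanner's x and in y, with the head within 30 degrees of square to the label, when it is held so for 1 s without a break; it gives no signal
- scanner_handle (a point): end of the scanner's handle, 127 mm from its origin along its -x, 70 mm above its underside: a bar 32 mm wide (y), 34 mm high, sticking out about level from the head
- cradle: grey charging cradle, fixed: foot 120 x 92 x 12 mm with an open pocket that takes the scanner's nose with 5 mm of play all round: inside 68 (x) x 56 (y) mm, walls 5 mm, rim 50 mm and pocket floor 17 mm above the bench. Origin on the bench under the middle of the pocket; axes as the parked scanner's (handle towards -x).
- tray: stainless incubator tray, fixed, 134 (x) x 350 (y) mm outside, 3 mm walls, rim 15 mm high, inner floor 3 mm above the bench; origin under its centre, x away from the robot. It takes four flasks side by side along y (82 mm apart leaves room for the fingers).
- flask1: clear culture flask lying flat, in the leftmost place (largest y) of four on the pad (2 mm thick); may be absent. Body 66 (x) x 46 (y) x 25 (z) mm, neck and blue cap (24 mm across) towards its own -x, to 67 mm from the origin; 60 g. Origin: centre of the body's underside, z up; grip it across y. Thin plastic: cracks over 70 N of finger force, both sides added: close with 30 N at most.
- flask1_label (a point): centre of the label (30 x 36 mm, white with a square black code) on top of flask1, 25 mm above its origin
- flask1_cap (a point): middle of the screw cap of flask1, 58 mm from its origin along its own -x, 12.5 mm above its underside
- flask2: clear culture flask lying flat, in the second place from the left of four on the pad (2 mm thick); may be absent. Body 66 (x) x 46 (y) x 25 (z) mm, neck and blue cap (24 mm across) towards its own -x, to 67 mm from the origin; 60 g. Origin: centre of the body's underside, z up; grip it across y. Thin plastic: cracks over 70 N of finger force, both sides added: close with 30 N at most.
- flask2_label (a point): centre of the label (30 x 36 mm, white with a square black code) on top of flask2, 25 mm above its origin
- flask2_cap (a point): middle of the screw cap of flask2, 58 mm from its origin along its own -x, 12.5 mm above its underside
- flask3: clear culture flask lying flat, in the third place from the left of four on the pad (2 mm thick); may be absent. Body 66 (x) x 46 (y) x 25 (z) mm, neck and blue cap (24 mm across) towards its own -x, to 67 mm from the origin; 60 g. Origin: centre of the body's underside, z up; grip it across y. Thin plastic: cracks over 70 N of finger force, both sides added: close with 30 N at most.
- flask3_label (a point): centre of the label (30 x 36 mm, white with a square black code) on top of flask3, 25 mm above its origin
- flask3_cap (a point): middle of the screw cap of flask3, 58 mm from its origin along its own -x, 12.5 mm above its underside
- flask4: clear culture flask lying flat, in the rightmost place (smallest y) of four on the pad (2 mm thick); may be absent. Body 66 (x) x 46 (y) x 25 (z) mm, neck and blue cap (24 mm across) towards its own -x, to 67 mm from the origin; 60 g. Origin: centre of the body's underside, z up; grip it across y. Thin plastic: cracks over 70 N of finger force, both sides added: close with 30 N at most.
- flask4_label (a point): centre of the label (30 x 36 mm, white with a square black code) on top of flask4, 25 mm above its origin
- flask4_cap (a point): middle of the screw cap of flask4, 58 mm from its origin along its own -x, 12.5 mm above its underside
- tip_box: bystander: grey box of pipette tips, 84 x 122 x 66 mm, loose, origin under its centre; it stands on the other side of the tray from the cradle
- bottle: bystander: amber reagent bottle, 68 mm across, 140 mm high, loose, origin under its centre
- basin: bystander: blue plastic bowl, 126 mm across the rim, 65 mm high, loose, origin under its centre
There are look-alikes about, which are no part of the job. What is shaped like the flask4 but brown is not meant.

How it is judged:
By the outcome, as a careful person would: the job done as asked, in the order asked, and still so for the second after the job is handed in, with the robot touching nothing.
Of flask1, flask2, flask3, flask4 only 3 to 4 are there at a start; the rules pass over those that are not, and their reading is None.
At some moment in a run one of flask1, flask2, flask3, flask4 may be knocked a few centimetres aside while the robot is not near it.
It also fails if it takes over 210 s, if anything falls off the work surface, if the arm or the gripper's body presses on something with over 40 N, if the wrist force passes 120 N, or if a joint passes its speed limit or range.

## Working session

There is one attempt and no reset: what is moved stays moved. The work goes in short steps, Python scripts to look and compute and a tool call to move; the robot and the scene stay as the last step left them, time stands still between calls to the robot, and variables do not carry over. Pictures are saved under pics/ and viewed, at most 14 in all, crops included, and the job is handed in when it is done.

Besides the shell and the picture viewer there is one more tool, called after ">>>" as a command line: name --pt "numbers of a row" for each row, then --argument value for the rest. carry_out: Moves the arm, as the interface text tells. Its arguments: {"type":"object","properties":{"moves":{"type":"array"},"newtons":{"type":"number"}},"required":["moves"]}

```bash
ls; mkdir -p pics; cat > h.py <<'E'
import numpy as np, cv2
from workcell import arm
def snap(name,tag):
    c=arm.camera(name); np.savez(f'pics/{tag}.npz',**c); cv2.imwrite(f'pics/{tag}.png',c['img'][:,:,::-1]); return c
def load(tag): return dict(np.load(f'pics/{tag}.npz'))
def pt(c,u,v,z=None):
    """world point of pixel by depth map, or on plane z"""
    K,R,t=c['camera_matrix'],c['R'],c['t']
    d=np.linalg.solve(K,[u,v,1.]); o=-R.T@t; w=R.T@d
    if z is None:
        s=float(c['z_map'][int(round(v)),int(round(u))])
    else: s=(z-o[2])/w[2]
    return o+s*w
def proj(c,X):
    p=c['camera_matrix']@(c['R']@np.asarray(X)+c['t']); return p[:2]/p[2]
def tri(obs):
    A=[];b=[]
    for c,u,v in obs:
        d=c['R'].T@np.linalg.solve(c['camera_matrix'],[u,v,1.]); d/=np.linalg.norm(d); o=-c['R'].T@c['t']
        P=np.eye(3)-np.outer(d,d); A.append(P); b.append(P@o)
    return np.linalg.solve(sum(A),sum(b))
E
python3 - <<'E'
from h import *
for n in('top','scene'):
    c=snap(n,n+'0'); print(n,-c['R'].T@c['t'],c['camera_matrix'][0,0])
print(arm.read_state())
E
```

```text
pics
top [0.33617026 0.0055543  1.4510853 ] 539.9548087542055
scene [1.59368878 0.20226875 0.96677065] 541.3770401128638
{'time': 0.1, 'joint_pos': array([ 1.14698169e+00,  1.26314641e-01, -4.05130324e-02,  1.40540144e+00,
       -1.61703084e-05,  1.57078683e+00]), 'qvel': array([ 4.96166736e-04, -1.42188612e-03,  3.09187527e-03,  7.02960285e-04,
        7.38538531e-06,  3.93922735e-04]), 'tau': array([-5.12851275e-04, -4.36905992e+01,  3.53605807e+01,  1.37684616e-02,
       -1.56404021e-04,  1.16849762e-05]), 'position': array([0.21575238, 0.47820987, 0.23060623]), 'orientation': array([ 2.10320232e-01,  9.77632286e-01, -7.02067384e-04, -1.42774165e-04]), 'force': array([ 0.11678633, -0.11877029,  0.59766184]), 'torque': array([-0.00621135, -0.00869365,  0.0666862 ]), 'grasp_force': 0.0, 'grip_width': 0.08546484254404953}
```

View pics/top0.png

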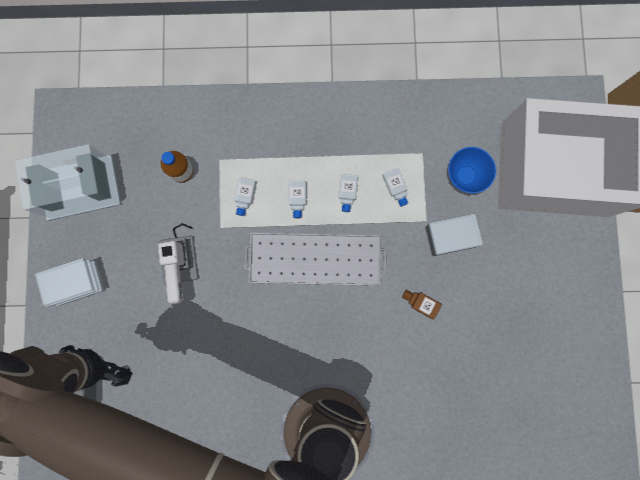

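View pics/scene0.png

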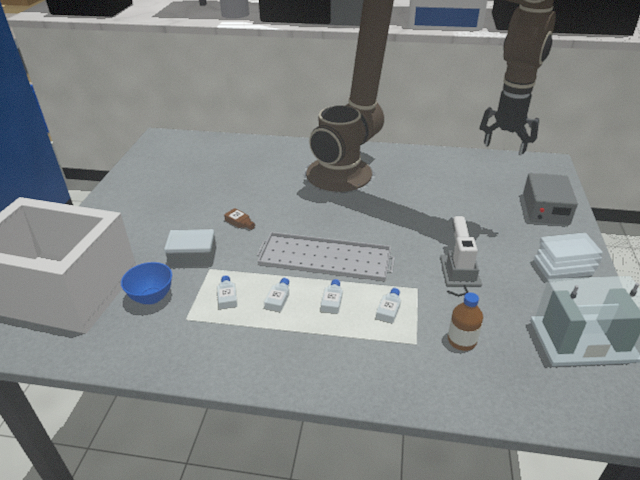

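The top view shows four flasks on the pad at about (244,190), (297,196), (348,190) and (396,185). The scanner is at (170,262), handle towards the robot, the tray at (316,259), and a brown decoy at (425,305). I'll enlarge these next.

```bash
python3 - <<'E'
from h import *
t=cv2.imread('pics/top0.png'); s=cv2.imread('pics/scene0.png')
def g(im,x0,y0,w,h,k):
    o=cv2.resize(im[y0:y0+h,x0:x0+w],None,fx=k,fy=k,interpolation=cv2.INTER_CUBIC)
    for x in range((x0+9)//10*10,x0+w,10):
        cv2.line(o,(int((x-x0+.5)*k),0),(int((x-x0+.5)*k),6 if x%50 else 14),(0,0,255),1)
    for y in range((y0+9)//10*10,y0+h,10):
        cv2.line(o,(0,int((y-y0+.5)*k)),(6 if y%50 else 14,int((y-y0+.5)*k)),(0,0,255),1)
    return o
A=g(t,220,160,200,70,4); B=g(s,205,265,200,65,4)
cv2.imwrite('pics/fl.png',np.vstack([A,B]))
A=g(t,145,220,65,90,6); B=g(s,430,205,65,90,6)
cv2.imwrite('pics/sc.png',np.hstack([A,B]))
c=load('top0')
for n,u,v in [('l1',244,190),('l2',297,197),('l3',347,189),('l4',396,186),('head',166,253),('headback',175,246),('handle',173,295),('tray',316,259),('pad',270,215),('tip',455,234)]: print(n,pt(c,u,v).round(4))
E
```

```text
l1 [0.6378 0.2057 0.0307]
l2 [0.6172 0.0644 0.0212]
l3 [ 0.6346 -0.0704  0.0272]
l4 [ 0.6392 -0.202   0.0287]
head [0.4662 0.3917 0.105 ]
headback [0.4833 0.3695 0.1043]
handle [0.3611 0.3733 0.1046]
tray [4.504e-01 1.730e-02 2.000e-04]
pad [0.5726 0.1393 0.0046]
tip [ 0.5016 -0.344   0.0645]
```

View pics/fl.png

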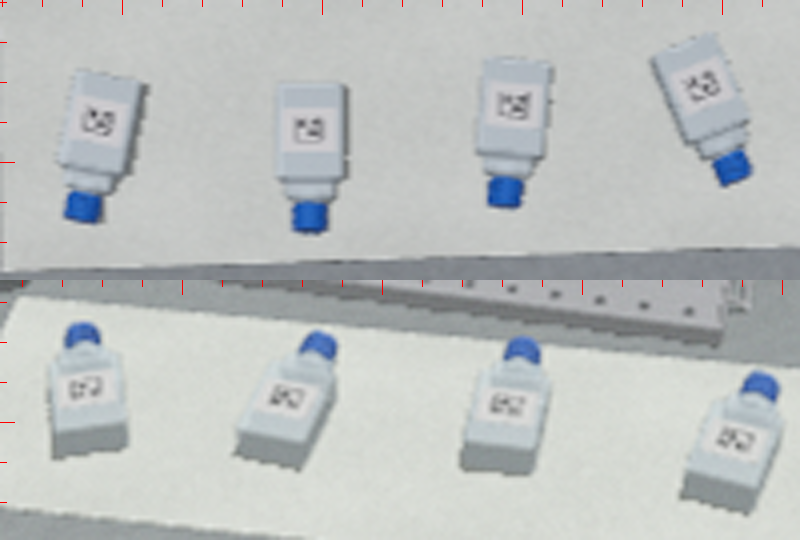

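View pics/sc.png

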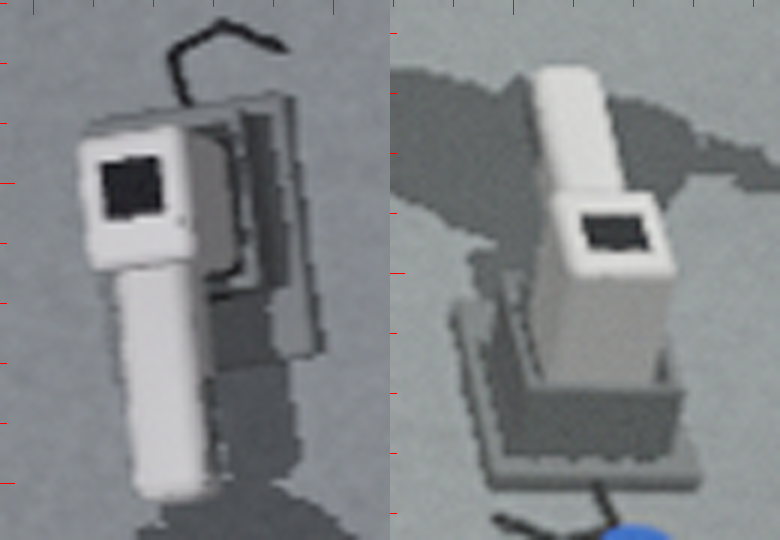

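Four labelled flasks are upright in both views. In the crop, the labels from left to right are at (97,124), (309,129), (515,106) and (701,86). The scanner head's top is centred at (138,198) and its handle end at (175,495). Next I triangulate these.

```bash
python3 - <<'E'
from h import *
T=load('top0');S=load('scene0')
ft=lambda p:(220+p[0]/4-.5,160+p[1]/4-.5); fs=lambda p:(205+p[0]/4-.5,265+(p[1]-280)/4-.5)
tl=[(97,124),(309,129),(515,106),(701,86)];sl=[(736,438),(507,405),(287,398),(86,388)]
tc=[(83,206),(311,216),(505,192),(733,166)];sc=[(761,386),(523,351),(319,347),(82,336)]
for i in range(4):
    L=tri([(T,*ft(tl[i])),(S,*fs(sl[i]))]);C=tri([(T,*ft(tc[i])),(S,*fs(sc[i]))])
    Lp=pt(T,*ft(tl[i]),.027);Cp=pt(T,*ft(tc[i]),.022);Ls=pt(S,*fs(sl[i]),.027);d=Lp-Cp
    print(i+1,L.round(4),C.round(4),'plane',Lp.round(4),Ls.round(4),'len',np.hypot(*d[:2]).round(4),'yaw',np.degrees(np.arctan2(d[1],d[0])).round(1))
gt=lambda p:(145+p[0]/6-.5,220+p[1]/6-.5); gs=lambda p:(430+(p[0]-390)/6-.5,205+p[1]/6-.5)
H=tri([(T,*gt((138,198))),(S,*gs((614,234)))]);E=tri([(T,*gt((175,495))),(S,*gs((567,70)))])
print('head',H,'end',E)
for q in [(84,140),(183,128),(195,260),(90,268),(138,198),(175,495)]: print(pt(T,*gt(q),.107 if q[1]<400 else .104).round(4))
d=pt(T,*gt((138,198)),.107)-pt(T,*gt((175,495)),.104); print(np.degrees(np.arctan2(d[1],d[0])),np.hypot(*d[:2]))
# tray: rim outline corners by depth/colour
print('foot corners',[pt(T,*gt(q),.012).round(4) for q in [(85,125),(290,95),(322,350)]])
for q in [(251,234.5),(381,235.5),(381.5,283.5),(250.5,282)]: print('tray',pt(T,*q,.015).round(4))
E
```

```text
1 [0.6371 0.2059 0.0282] [0.5825 0.2175 0.0222] plane [0.6373 0.2069 0.027 ] [0.636 0.205 0.027] len 0.0557 yaw -10.8
2 [0.6301 0.0637 0.0292] [0.572  0.0647 0.0221] plane [0.6304 0.0646 0.027 ] [0.628  0.0626 0.027 ] len 0.0583 yaw 0.0
3 [ 0.6427 -0.0742  0.0276] [ 0.5856 -0.0663  0.0203] plane [ 0.6427 -0.0741  0.027 ] [ 0.642  -0.0746  0.027 ] len 0.0581 yaw -8.1
4 [ 0.6534 -0.2004  0.0286] [ 0.5995 -0.2205  0.0218] plane [ 0.6534 -0.1994  0.027 ] [ 0.6518 -0.2023  0.027 ] len 0.0577 yaw 20.2
head [0.46742304 0.38816565 0.10415845] end [0.34384963 0.3731586  0.10060873]
[0.492  0.4102 0.107 ]
[0.4961 0.3689 0.107 ]
[0.4407 0.3634 0.107 ]
[0.4384 0.407  0.107 ]
[0.4671 0.3874 0.107 ]
[0.3439 0.3716 0.104 ]
7.2886011842061045 0.12429088184709766
foot corners [array([0.5098, 0.4385, 0.012 ]), array([0.5211, 0.3467, 0.012 ]), array([0.4067, 0.3319, 0.012 ])]
tray [0.5192 0.1899 0.015 ]
tray [ 0.5082 -0.1583  0.015 ]
tray [ 0.3801 -0.1549  0.015 ]
tray [0.3923 0.1923 0.015 ]
```

>>> carry_out --pt "1 0.03 -0.011 0 4" --pt "1 0.07 -0.026 0 10" --pt "1 0.11 -0.041 0 16" --pt "1 0.15 -0.056 0 22" --pt "1 0.19 -0.07 0 28" --pt "1 0.225 -0.083 0 31.5" --pt "1 0.246 -0.091 0 31.5" --pt "1 0.246 -0.091 0 31.5" --newtons 60

```text
time: 0.77
position: [0.4657, 0.3853, 0.2298]
orientation: [-0.06, 0.998, -0.001, -0.0]
force: [-1.3, 0.2, -0.5]
grip_width: 0.0856
grasp_force: 0.0
```

```bash
python3 - <<'E'
from h import *
c=snap('wrist','w0'); s=arm.read_state(); print(s['position'],s['orientation'],-c['R'].T@c['t'],c['R'][2])
E
```

```text
[0.4636698  0.3862178  0.23004284] [-6.09894905e-02  9.98137992e-01 -5.32839981e-04 -7.39399585e-04] [0.39829008 0.37755498 0.3716505 ] [ 0.26624656  0.0302719  -0.96342949]
```

View pics/w0.png

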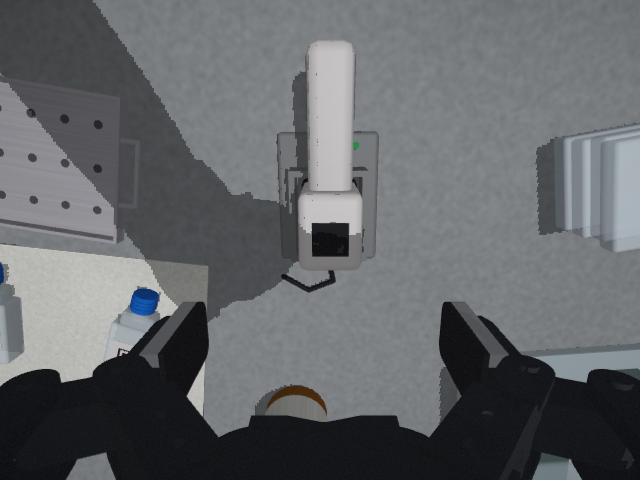

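The wrist view shows the scanner aligned with the gripper. The head's top spans about (299–362, 192–268), centred between the fingers, and the handle end is at (331,42).

```bash
python3 - <<'E'
from h import *
c=load('w0')
for q in [(300,192),(360,192),(361,268),(299,268),(330,230)]: print(pt(c,*q,.107).round(4),pt(c,*q).round(4))
a=pt(c,330.5,42,.104);b=pt(c,330.5,230,.107);print(a,b,np.degrees(np.arctan2(*(b-a)[1::-1])))
T=load('top0'); print(tri([(T,145+23-.5,220+33-.5),(c,330,230)]))
s=arm.read_state();print(s['position'])
E
```

```text
[0.4394 0.3659 0.107 ] [0.4536 0.3619 0.0157]
[0.4345 0.4064 0.107 ] [0.4444 0.4144 0.034 ]
[0.4886 0.4151 0.107 ] [0.5249 0.4303 0.0006]
[0.494  0.3709 0.107 ] [ 0.5331  0.3682 -0.0012]
[0.4634 0.3895 0.107 ] [0.4632 0.3895 0.1079]
[0.34416922 0.3747859  0.104     ] [0.46334925 0.38985334 0.107     ] 7.205441500528538
[0.46761391 0.39064555 0.0934416 ]
[0.4636698  0.3862178  0.23004284]
```

>>> carry_out --pt "1 0 0.002 -0.03 0" --pt "1 0 0.002 -0.065 0" --pt "1 0 0.002 -0.1 0" --pt "1 0 0.002 -0.13 0" --pt "1 0 0.002 -0.15 0" --pt "1 0 0.002 -0.163 0" --pt "1 0 0.002 -0.17 0" --pt "1 0 0.002 -0.17 0"

```text
time: 1.48
position: [0.46, 0.3893, 0.0596]
orientation: [-0.064, 0.998, -0.001, -0.001]
force: [0.3, -0.3, 0.5]
grip_width: 0.0852
grasp_force: 0.0
```

>>> carry_out --pt "0.4 0 0 0 0" --pt "0.3 0 0 0 0" --pt "0.3 0 0 0 0" --pt "0.3 0 0 0 0" --pt "0.3 0 0 0 0" --pt "0.3 0 0 0 0" --pt "0.3 0 0 0 0" --pt "0.3 0 0 0 0"

```text
time: 2.15
position: [0.4626, 0.3901, 0.0628]
orientation: [-0.063, 0.998, 0.001, 0.001]
force: [-1.0, -0.9, 5.3]
grip_width: 0.045
grasp_force: 62.2
```

>>> carry_out --pt "0.3 0 0 0.006 0" --pt "0.3 0 0 0.016 0" --pt "0.3 0 0 0.03 0" --pt "0.3 0 0 0.05 0" --pt "0.3 0 0 0.07 0" --pt "0.3 0 0 0.09 0" --pt "0.3 0 0 0.105 0" --pt "0.3 0 0 0.11 0"

```text
time: 2.82
position: [0.4627, 0.3902, 0.1746]
orientation: [-0.063, 0.998, 0.001, 0.002]
force: [0.3, 0.1, -1.3]
grip_width: 0.0454
grasp_force: 61.6
```

```bash
python3 - <<'E'
from h import *
s=arm.read_state();print(s['position'],s['force'],s['grasp_force'],s['grip_width'])
c=snap('scene','s1'); c2=snap('wrist','w1')
a=cv2.imread('pics/s1.png')[130:310,400:540]; b=cv2.imread('pics/w1.png')
cv2.imwrite('pics/v1.png',np.hstack([cv2.resize(a,(350,450),interpolation=2),cv2.resize(b,(450,338))[:450] if 0 else cv2.copyMakeBorder(cv2.resize(b,(448,336)),0,114,0,0,0)]))
E
```

```text
[0.46265876 0.39015332 0.17464085] [ 0.29379981  0.07711072 -1.33393736] 61.6047728061676 0.04539743535901548
```

View pics/v1.png

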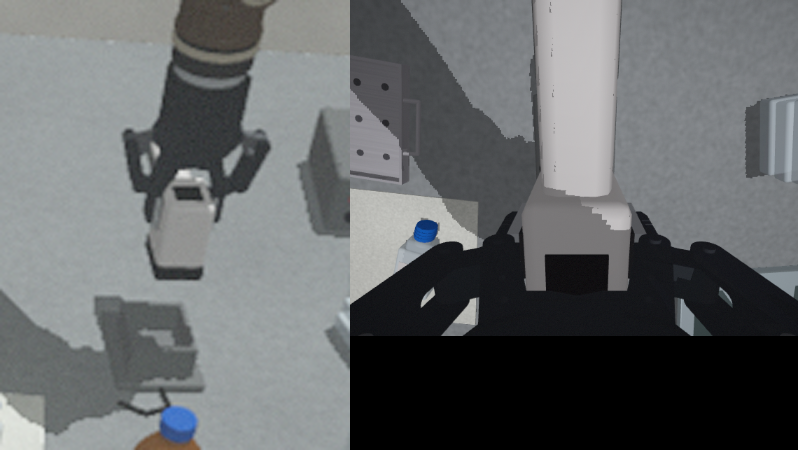

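The scanner is held level and clear of the cradle. I'm moving to flask 1, keeping time to check for knocked flasks.

>>> carry_out --pt "0.3 0.012 -0.013 0 0" --pt "0.3 0.034 -0.036 0 0" --pt "0.3 0.06 -0.064 0 0" --pt "0.3 0.088 -0.094 0 0" --pt "0.3 0.116 -0.124 0 0" --pt "0.3 0.142 -0.152 0 0" --pt "0.3 0.162 -0.173 0 0" --pt "0.3 0.171 -0.183 0 0"

```text
time: 3.58
position: [0.6346, 0.2031, 0.1691]
orientation: [-0.061, 0.998, -0.001, -0.001]
force: [-1.2, 0.5, -2.2]
grip_width: 0.0456
grasp_force: 61.8
```

```bash
cat >> h.py <<'E'
# reference flask label/cap xy (world) from the first pictures
REF={1:(.637,.2065),2:(.630,.064),3:(.6425,-.0743),4:(.653,-.2005)}
def caps(c):
    """blue cap blobs near the pad/tray, as world xy at z=.022 (area-filtered)"""
    h=cv2.cvtColor(c['img'],cv2.COLOR_RGB2HSV)
    m=cv2.inRange(h,(100,120,60),(125,255,255)); n,l,st,ce=cv2.connectedComponentsWithStats(m)
    return [(pt(c,*ce[i],.016)[:2].round(3).tolist(),int(st[i,4])) for i in range(1,n) if 15<st[i,4]<300]
E
python3 - <<'E'
from h import *
for t in('top0','scene0'): print(t,caps(load(t)))
for n in('top','scene'): print(n,caps(snap(n,n+'2')))
s=arm.read_state();print(s['position'],s['orientation'])
E
```

```text
top0 [([0.735, 0.416], 134), ([0.599, -0.219], 52), ([0.586, -0.066], 59), ([0.583, 0.218], 53), ([0.572, 0.065], 56)]
scene0 [([0.592, -0.224], 30), ([0.579, -0.067], 32), ([0.564, 0.064], 31), ([0.576, 0.218], 34), ([0.577, 0.406], 159)]
top [([0.735, 0.418], 111), ([0.599, -0.22], 51), ([0.586, -0.066], 56), ([0.572, 0.066], 56)]
scene [([0.591, -0.224], 29), ([0.578, -0.067], 31), ([0.565, 0.065], 30), ([0.576, 0.218], 35), ([0.577, 0.406], 158)]
[0.63368249 0.20425039 0.16917655] [-6.12072043e-02  9.98124112e-01 -4.44089839e-04 -1.31831343e-03]
```

>>> carry_out --pt "0.3 0 0.001 0 0" --pt "0.3 0 0.001 0 0" --pt "0.3 0 0.001 0 0" --pt "0.3 0 0.001 0 0" --pt "0.3 0 0.001 0 0" --pt "0.3 0 0.001 0 0" --pt "0.3 0 0.001 0 0" --pt "0.3 0 0.001 0 0"

```text
time: 4.35
position: [0.6328, 0.2077, 0.1714]
orientation: [-0.063, 0.998, 0.0, 0.0]
force: [-0.6, 0.8, -2.7]
grip_width: 0.0453
grasp_force: 61.8
```

>>> carry_out --pt "0.3 0 0 0 0" --pt "0.3 0 0 0 0" --pt "0.3 0 0 0 0" --pt "0.3 0 0 0 0" --pt "0.3 0 0 0 0" --pt "0.3 0 0 0 0" --pt "0.3 0 0 0 0" --pt "0.3 0 0 0 0"

```text
time: 5.02
position: [0.6329, 0.2076, 0.1713]
orientation: [-0.063, 0.998, 0.0, -0.0]
force: [0.2, 0.9, -2.4]
grip_width: 0.0455
grasp_force: 61.8
```

>>> carry_out --pt "0.3 0 0 0 0" --pt "0.3 0 0 0 0" --pt "0.3 0 0 0 0" --pt "0.3 0 0 0 0" --pt "0.3 0 0 0 0" --pt "0.3 0 0 0 0" --pt "0.3 0 0 0 0" --pt "0.3 0 0 0 0"

```text
time: 5.68
position: [0.6329, 0.2075, 0.1713]
orientation: [-0.063, 0.998, -0.0, 0.0]
force: [0.8, -0.5, -2.0]
grip_width: 0.0458
grasp_force: 61.8
```

>>> carry_out --pt "0.3 0 0 0 0" --pt "0.3 0 0 0 0" --pt "0.3 0 0 0 0" --pt "0.3 0 0 0 0" --pt "0.3 0 0 0 0" --pt "0.3 0 0 0 0" --pt "0.3 0 0 0 0" --pt "0.3 0 0 0 0"

```text
time: 6.35
position: [0.6329, 0.2076, 0.1713]
orientation: [-0.063, 0.998, 0.0, 0.0]
force: [-0.7, -1.2, -1.9]
grip_width: 0.0456
grasp_force: 61.8
```

```bash
python3 - <<'E'
from h import *
for n in('top','scene'): print(n,caps(snap(n,n+'3')))
s=arm.read_state();print(s['time'],s['position'],s['orientation'],s['grasp_force'])
E
```

```text
top [([0.733, 0.421], 75), ([0.599, -0.22], 51), ([0.586, -0.066], 56), ([0.572, 0.066], 56)]
scene [([0.592, -0.224], 29), ([0.579, -0.067], 32), ([0.565, 0.065], 30), ([0.576, 0.218], 35), ([0.577, 0.406], 158)]
6.45 [0.63289539 0.2075378  0.17132836] [-6.29465436e-02  9.98016900e-01 -4.49772637e-06  2.36469598e-05] 61.784119606018066
```

>>> carry_out --pt "0.3 -0.001 -0.012 0 0" --pt "0.3 -0.002 -0.035 0 0" --pt "0.3 -0.003 -0.06 0 0" --pt "0.3 -0.004 -0.085 0 0" --pt "0.3 -0.005 -0.11 0 0" --pt "0.3 -0.006 -0.13 0 0" --pt "0.3 -0.007 -0.1415 0 0" --pt "0.3 -0.007 -0.1435 0 0"

```text
time: 7.12
position: [0.6256, 0.0616, 0.1715]
orientation: [-0.062, 0.998, -0.0, 0.0]
force: [0.2, 0.6, -2.8]
grip_width: 0.0451
grasp_force: 61.9
```

>>> carry_out --pt "0.3 0 0 0 0" --pt "0.3 0 0 0 0" --pt "0.3 0 0 0 0" --pt "0.3 0 0 0 0" --pt "0.3 0 0 0 0" --pt "0.3 0 0 0 0" --pt "0.3 0 0 0 0" --pt "0.3 0 0 0 0"

```text
time: 7.78
position: [0.6259, 0.0643, 0.1713]
orientation: [-0.063, 0.998, -0.0, -0.0]
force: [0.5, -0.2, -2.6]
grip_width: 0.0455
grasp_force: 61.9
```

>>> carry_out --pt "0.3 0 0 0 0" --pt "0.3 0 0 0 0" --pt "0.3 0 0 0 0" --pt "0.3 0 0 0 0" --pt "0.3 0 0 0 0" --pt "0.3 0 0 0 0" --pt "0.3 0 0 0 0" --pt "0.3 0 0 0 0"

```text
time: 8.45
position: [0.6259, 0.064, 0.1713]
orientation: [-0.063, 0.998, -0.0, -0.0]
force: [0.1, 0.3, -1.2]
grip_width: 0.0455
grasp_force: 61.9
```

>>> carry_out --pt "0.3 0 0 0 0" --pt "0.3 0 0 0 0" --pt "0.3 0 0 0 0" --pt "0.3 0 0 0 0" --pt "0.3 0 0 0 0" --pt "0.3 0 0 0 0" --pt "0.3 0 0 0 0" --pt "0.3 0 0 0 0"

```text
time: 9.12
position: [0.6259, 0.064, 0.1713]
orientation: [-0.063, 0.998, -0.0, 0.0]
force: [-0.3, -0.5, -2.2]
grip_width: 0.0453
grasp_force: 61.9
```

>>> carry_out --pt "0.3 0 0 0 0" --pt "0.3 0 0 0 0" --pt "0.3 0 0 0 0" --pt "0.3 0 0 0 0" --pt "0.3 0 0 0 0" --pt "0.3 0 0 0 0" --pt "0.3 0 0 0 0" --pt "0.3 0 0 0 0"

```text
time: 9.78
position: [0.6259, 0.064, 0.1713]
orientation: [-0.063, 0.998, -0.0, 0.0]
force: [-0.0, -0.2, -2.3]
grip_width: 0.0458
grasp_force: 61.9
```

```bash
python3 - <<'E'
from h import *
for n in('top','scene'): print(n,caps(snap(n,n+'4')))
s=arm.read_state();print(s['time'],s['position'],s['orientation'],s['grasp_force'])
E
```

```text
top [([0.735, 0.415], 132), ([0.599, -0.219], 52), ([0.586, -0.066], 59), ([0.583, 0.218], 52)]
scene [([0.592, -0.224], 30), ([0.578, -0.066], 31), ([0.564, 0.064], 33), ([0.576, 0.218], 34), ([0.577, 0.406], 159)]
9.8833 [0.62590542 0.06403717 0.17130686] [-6.29357749e-02  9.98017579e-01  2.94008810e-06  2.50335998e-05] 61.89497351646423
```

Nothing has moved. Next is flask 3 at (0.6425, -0.0743): shift (+0.013, -0.138).

>>> carry_out --pt "0.3 0.001 -0.012 0 0" --pt "0.3 0.003 -0.035 0 0" --pt "0.3 0.005 -0.06 0 0" --pt "0.3 0.007 -0.085 0 0" --pt "0.3 0.009 -0.11 0 0" --pt "0.3 0.011 -0.128 0 0" --pt "0.3 0.013 -0.137 0 0" --pt "0.3 0.013 -0.138 0 0"

```text
time: 10.55
position: [0.6391, -0.0762, 0.1711]
orientation: [-0.062, 0.998, -0.0, 0.0]
force: [-0.3, -0.2, -2.4]
grip_width: 0.0456
grasp_force: 61.9
```

>>> carry_out --pt "0.3 0 0 0 0" --pt "0.3 0 0 0 0" --pt "0.3 0 0 0 0" --pt "0.3 0 0 0 0" --pt "0.3 0 0 0 0" --pt "0.3 0 0 0 0" --pt "0.3 0 0 0 0" --pt "0.3 0 0 0 0"

```text
time: 11.22
position: [0.6389, -0.0737, 0.1713]
orientation: [-0.063, 0.998, -0.0, 0.0]
force: [-0.1, 0.5, -1.9]
grip_width: 0.0452
grasp_force: 61.9
```

>>> carry_out --pt "0.3 0 0 0 0" --pt "0.3 0 0 0 0" --pt "0.3 0 0 0 0" --pt "0.3 0 0 0 0" --pt "0.3 0 0 0 0" --pt "0.3 0 0 0 0" --pt "0.3 0 0 0 0" --pt "0.3 0 0 0 0"

```text
time: 11.88
position: [0.6389, -0.074, 0.1713]
orientation: [-0.063, 0.998, 0.0, 0.0]
force: [0.8, -0.2, -2.4]
grip_width: 0.0455
grasp_force: 61.9
```

>>> carry_out --pt "0.3 0 0 0 0" --pt "0.3 0 0 0 0" --pt "0.3 0 0 0 0" --pt "0.3 0 0 0 0" --pt "0.3 0 0 0 0" --pt "0.3 0 0 0 0" --pt "0.3 0 0 0 0" --pt "0.3 0 0 0 0"

```text
time: 12.55
position: [0.6389, -0.074, 0.1713]
orientation: [-0.063, 0.998, 0.0, -0.0]
force: [-0.3, -0.7, -1.7]
grip_width: 0.0455
grasp_force: 61.9
```

>>> carry_out --pt "0.3 0 0 0 0" --pt "0.3 0 0 0 0" --pt "0.3 0 0 0 0" --pt "0.3 0 0 0 0" --pt "0.3 0 0 0 0" --pt "0.3 0 0 0 0" --pt "0.3 0 0 0 0" --pt "0.3 0 0 0 0"

```text
time: 13.22
position: [0.6389, -0.074, 0.1713]
orientation: [-0.063, 0.998, -0.0, -0.0]
force: [-0.8, -0.9, -1.2]
grip_width: 0.0451
grasp_force: 61.9
```

```bash
python3 - <<'E'
from h import *
for n in('top','scene'): print(n,caps(snap(n,n+'5')))
s=arm.read_state();print(s['time'],s['position'],s['orientation'],s['grasp_force'])
E
```

```text
top [([0.735, 0.416], 133), ([0.599, -0.219], 52), ([0.583, 0.218], 52), ([0.572, 0.065], 56)]
scene [([0.592, -0.224], 30), ([0.579, -0.067], 33), ([0.564, 0.064], 30), ([0.576, 0.219], 32), ([0.577, 0.406], 158)]
13.3167 [ 0.63889126 -0.07394547  0.17130526] [-6.29669171e-02  9.98015615e-01 -3.36864677e-07  8.67640022e-06] 61.91152811050415
```

>>> carry_out --pt "0.3 0.001 -0.012 0 0" --pt "0.3 0.003 -0.035 0 0" --pt "0.3 0.005 -0.06 0 0" --pt "0.3 0.007 -0.085 0 0" --pt "0.3 0.009 -0.107 0 0" --pt "0.3 0.01 -0.12 0 0" --pt "0.3 0.0105 -0.1265 0 0" --pt "0.3 0.0105 -0.1265 0 0"

```text
time: 13.98
position: [0.6493, -0.2019, 0.171]
orientation: [-0.062, 0.998, 0.0, -0.0]
force: [-0.4, 0.8, -1.9]
grip_width: 0.0454
grasp_force: 61.9
```

>>> carry_out --pt "0.3 0 0 0 0" --pt "0.3 0 0 0 0" --pt "0.3 0 0 0 0" --pt "0.3 0 0 0 0" --pt "0.3 0 0 0 0" --pt "0.3 0 0 0 0" --pt "0.3 0 0 0 0" --pt "0.3 0 0 0 0"

```text
time: 14.65
position: [0.6494, -0.2003, 0.1713]
orientation: [-0.063, 0.998, -0.0, 0.0]
force: [0.6, -0.6, -3.0]
grip_width: 0.0452
grasp_force: 61.9
```

>>> carry_out --pt "0.3 0 0 0 0" --pt "0.3 0 0 0 0" --pt "0.3 0 0 0 0" --pt "0.3 0 0 0 0" --pt "0.3 0 0 0 0" --pt "0.3 0 0 0 0" --pt "0.3 0 0 0 0" --pt "0.3 0 0 0 0"

```text
time: 15.32
position: [0.6494, -0.2005, 0.1713]
orientation: [-0.063, 0.998, 0.0, -0.0]
force: [0.1, 0.1, -2.4]
grip_width: 0.0454
grasp_force: 61.9
```

>>> carry_out --pt "0.3 0 0 0 0" --pt "0.3 0 0 0 0" --pt "0.3 0 0 0 0" --pt "0.3 0 0 0 0" --pt "0.3 0 0 0 0" --pt "0.3 0 0 0 0" --pt "0.3 0 0 0 0" --pt "0.3 0 0 0 0"

```text
time: 15.98
position: [0.6494, -0.2004, 0.1713]
orientation: [-0.063, 0.998, 0.0, -0.0]
force: [0.1, 0.4, -1.6]
grip_width: 0.0455
grasp_force: 61.9
```

>>> carry_out --pt "0.3 0 0 0 0" --pt "0.3 0 0 0 0" --pt "0.3 0 0 0 0" --pt "0.3 0 0 0 0" --pt "0.3 0 0 0 0" --pt "0.3 0 0 0 0" --pt "0.3 0 0 0 0" --pt "0.3 0 0 0 0"

```text
time: 16.65
position: [0.6494, -0.2004, 0.1713]
orientation: [-0.063, 0.998, -0.0, 0.0]
force: [0.2, 0.5, -1.4]
grip_width: 0.0454
grasp_force: 61.9
```

```bash
python3 - <<'E'
from h import *
for n in('top','scene'): print(n,caps(snap(n,n+'6')))
s=arm.read_state();print(s['time'],s['position'],s['orientation'],s['grasp_force'])
E
```

```text
top [([0.735, 0.416], 133), ([0.586, -0.066], 56), ([0.583, 0.218], 52), ([0.572, 0.065], 55)]
scene [([-1.965, 0.508], 33), ([-1.906, 0.56], 39), ([-1.679, 0.386], 24), ([0.591, -0.224], 29), ([0.579, -0.067], 33), ([0.564, 0.064], 30), ([0.576, 0.219], 33), ([0.577, 0.406], 158)]
16.75 [ 0.64937503 -0.20046452  0.17128311] [-6.29491523e-02  9.98016735e-01 -8.29740830e-06 -1.41016876e-05] 61.91807985305786
```

>>> carry_out --pt "0.3 -0.004 0.012 0 0" --pt "0.3 -0.014 0.042 0 0" --pt "0.3 -0.026 0.08 0 0" --pt "0.3 -0.038 0.118 0 0" --pt "0.3 -0.05 0.156 0 0" --pt "0.3 -0.062 0.194 0 0" --pt "0.3 -0.074 0.232 0 0" --pt "0.3 -0.086 0.27 0 0"

```text
time: 17.42
position: [0.562, 0.0716, 0.1716]
orientation: [-0.063, 0.998, 0.0, 0.0]
force: [0.6, -0.1, -2.2]
grip_width: 0.0456
grasp_force: 61.9
```

>>> carry_out --pt "0.3 -0.012 0.038 0 0" --pt "0.3 -0.024 0.076 0 0" --pt "0.3 -0.036 0.114 0 0" --pt "0.3 -0.048 0.152 0 0" --pt "0.3 -0.06 0.19 0 0" --pt "0.3 -0.072 0.228 0 0" --pt "0.3 -0.084 0.266 0 0" --pt "0.3 -0.095 0.3 0 0"

```text
time: 18.08
position: [0.4666, 0.372, 0.1716]
orientation: [-0.063, 0.998, 0.0, 0.0]
force: [-0.1, 0.1, -2.4]
grip_width: 0.0456
grasp_force: 62.0
```

>>> carry_out --pt "0.3 -0.005 0.015 0 0" --pt "0.3 -0.0065 0.02 0 0" --pt "0.3 -0.0065 0.02 0 0" --pt "0.3 -0.0065 0.02 0 0" --pt "0.3 -0.0065 0.02 0 0" --pt "0.3 -0.0065 0.02 0 0" --pt "0.3 -0.0065 0.02 0 0" --pt "0.3 -0.0065 0.02 0 0"

```text
time: 18.75
position: [0.4624, 0.3887, 0.1715]
orientation: [-0.062, 0.998, 0.0, 0.0]
force: [0.0, 0.7, -2.5]
grip_width: 0.0455
grasp_force: 62.2
```

```bash
python3 - <<'E'
from h import *
for n in('top','scene'): print(n,caps(snap(n,n+'7')))
s=arm.read_state();print(s['time'],s['position'],s['orientation'],s['grasp_force'])
c=snap('wrist','w7')
a,b=[cv2.imread(f'pics/{n}.png') for n in('w1','w7')]
print(np.abs(a[:300,200:440].astype(int)-b[:300,200:440]).mean())
E
```

```text
top [([0.735, 0.416], 133), ([0.599, -0.219], 52), ([0.586, -0.066], 58), ([0.583, 0.218], 52), ([0.572, 0.066], 55)]
scene [([0.592, -0.224], 30), ([0.578, -0.067], 30), ([0.564, 0.064], 30), ([0.576, 0.218], 34), ([0.577, 0.406], 158)]
18.85 [0.4622036  0.38897044 0.17137973] [-6.24823373e-02  9.98046069e-01  2.33199218e-06  3.58968228e-05] 62.240095138549805
1.8818611111111112
```

>>> carry_out --pt "0.3 0 0 -0.02 0" --pt "0.3 0 0 -0.045 0" --pt "0.3 0 0 -0.06 0" --pt "0.3 0 0 -0.07 0" --pt "0.3 0 0 -0.078 0" --pt "0.3 0 0 -0.086 0" --pt "0.3 0 0 -0.093 0" --pt "0.3 0 0 -0.1 0"

```text
time: 19.57
position: [0.4623, 0.3899, 0.0714]
orientation: [-0.063, 0.998, 0.0, 0.0]
force: [0.6, 0.5, -2.1]
grip_width: 0.0454
grasp_force: 62.2
```

>>> carry_out --pt "0.3 0 0 -0.003 0" --pt "0.3 0 0 -0.005 0" --pt "0.3 0 0 -0.007 0" --pt "0.3 0 0 -0.008 0" --pt "0.3 0 0 -0.0085 0" --pt "0.3 0 0 -0.0085 0" --pt "0.3 0 0 -0.0085 0" --pt "0.3 0 0 -0.0085 0"

```text
time: 20.23
position: [0.462, 0.3896, 0.0631]
orientation: [-0.063, 0.998, 0.0, 0.0]
force: [0.1, 0.7, -2.4]
grip_width: 0.0453
grasp_force: 62.2
```

>>> carry_out --pt "0.3 0 0 -0.0005 0" --pt "0.3 0 0 -0.001 0" --pt "0.3 0 0 -0.0015 0" --pt "0.3 0 0 -0.002 0" --pt "0.3 0 0 -0.002 0" --pt "0.3 0 0 -0.002 0" --pt "0.3 0 0 -0.002 0" --pt "0.3 0 0 -0.002 0"

```text
time: 20.9
position: [0.462, 0.3896, 0.0628]
orientation: [-0.063, 0.998, 0.001, 0.001]
force: [-3.5, -3.2, 10.2]
grip_width: 0.0454
grasp_force: 63.6
```

Seated: contact force is 10 N upward at z = 0.0628, the same height as when I picked it up. Opening and rising.

>>> carry_out --pt "0.3 0 0 0.0015 0" --pt "0.6 0 0 0.0015 0" --pt "1 0 0 0.0015 0" --pt "1 0 0 0.0015 0" --pt "1 0 0 0.0015 0" --pt "1 0 0 0.0015 0" --pt "1 0 0 0.0015 0" --pt "1 0 0 0.0015 0"

```text
time: 21.57
position: [0.4619, 0.3895, 0.0622]
orientation: [-0.063, 0.998, -0.0, -0.0]
force: [-0.3, -0.2, 0.7]
grip_width: 0.0851
grasp_force: 0.0
```

>>> carry_out --pt "1 0 0 0.01 0" --pt "1 0 0 0.03 0" --pt "1 0 0 0.06 0" --pt "1 0 0 0.09 0" --pt "1 0 0 0.12 0" --pt "1 0 0 0.15 0" --pt "1 0 0 0.165 0" --pt "1 0 0 0.17 0"

```text
time: 22.23
position: [0.4628, 0.3903, 0.2368]
orientation: [-0.063, 0.998, 0.002, 0.002]
force: [0.4, 0.5, -1.0]
grip_width: 0.0852
grasp_force: 0.0
```

```bash
python3 - <<'E'
from h import *
c=[snap(n,n+'8') for n in('top','scene','wrist')]
for x in c[:2]: print(caps(x))
print(arm.read_state()['position'])
a=cv2.imread('pics/scene8.png')[180:300,420:520]; b=cv2.imread('pics/wrist8.png')
cv2.imwrite('pics/v8.png',np.hstack([cv2.resize(a,(320,384),interpolation=2),cv2.copyMakeBorder(cv2.resize(b,(448,336)),0,48,0,0,0)]))
for q in [(300,192),(361,268),(330,230)]: print(pt(c[2],*q,.107))
E
```

```text
[([0.735, 0.416], 134), ([0.599, -0.219], 52), ([0.586, -0.066], 56), ([0.583, 0.218], 52), ([0.572, 0.066], 55)]
[([0.592, -0.224], 30), ([0.578, -0.067], 30), ([0.564, 0.064], 30), ([0.576, 0.218], 34), ([0.577, 0.406], 158)]
[0.46185848 0.38954293 0.23204339]
[0.43694271 0.37054875 0.107     ]
[0.48664292 0.42078352 0.107     ]
[0.46116083 0.3946304  0.107     ]
```

View pics/v8.png

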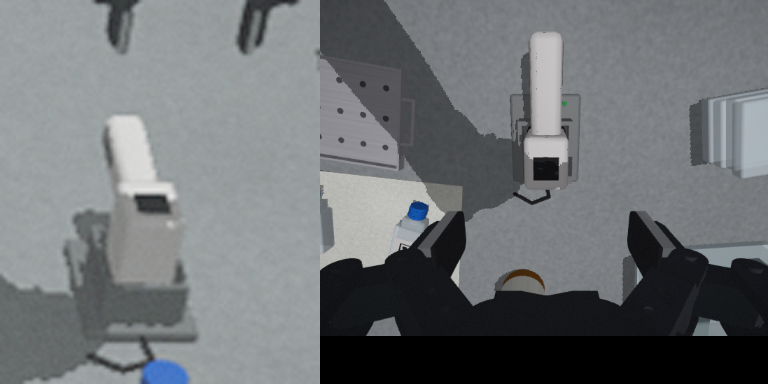

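The scanner is back, nose down in the pocket and level. The flasks haven't moved, so I start with flask 1 at (0.637, 0.2065), yaw about -11°.

>>> carry_out --pt "1 0.02 -0.02 0 -2" --pt "1 0.046 -0.048 -0.01 -7" --pt "1 0.074 -0.077 -0.03 -12" --pt "1 0.102 -0.106 -0.055 -18" --pt "1 0.13 -0.135 -0.08 -18" --pt "1 0.156 -0.162 -0.1 -18" --pt "1 0.172 -0.18 -0.115 -18" --pt "1 0.175 -0.1825 -0.12 -18" --newtons 22

```text
time: 23.05
position: [0.6372, 0.2018, 0.1057]
orientation: [0.096, 0.995, -0.002, -0.003]
force: [-2.0, 0.0, -1.4]
grip_width: 0.0851
grasp_force: 0.0
```

```bash
python3 - <<'E'
from h import *
c=snap('wrist','w9'); print(arm.read_state()['position'],arm.read_state()['orientation'])
print(proj(c,[.637,.2065,.027]),proj(c,[.5815,.2175,.022]))
E
```

```text
[0.63635795 0.20291791 0.10573261] [ 0.09622456  0.99535022 -0.00205148 -0.00381763]
[331.67560327 249.92181725] [332.40426879 151.45021765]
```

View pics/w9.png

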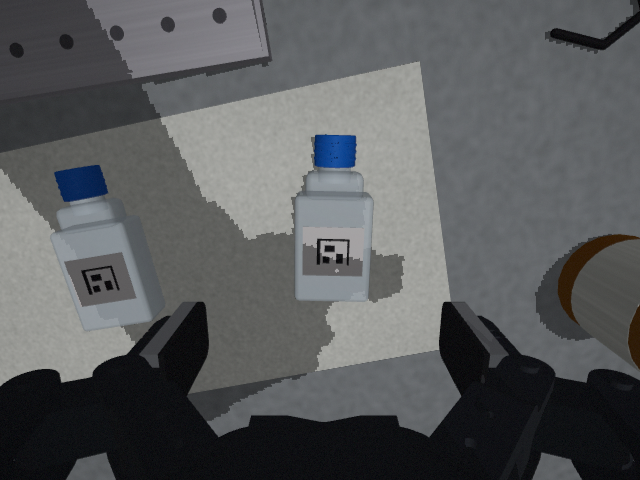

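The wrist view shows flask 1's label at (333,252), against a prediction of (332,250). It is square to the fingers, so I descend and grip.

>>> carry_out --pt "1 0 0 -0.015 0" --pt "1 0 0 -0.04 0" --pt "1 0 0 -0.065 0" --pt "1 0 0 -0.085 0" --pt "1 0 0 -0.097 0" --pt "1 0 0 -0.104 0" --pt "1 0 0 -0.1065 0" --pt "1 0 0 -0.1065 0"

```text
time: 23.77
position: [0.6367, 0.2075, 0.0059]
orientation: [0.094, 0.996, 0.0, -0.0]
force: [-0.5, 0.4, 0.3]
grip_width: 0.0851
grasp_force: 0.0
```

>>> carry_out --pt "0.6 0 0 0 0" --pt "0.5 0 0 0 0" --pt "0.4 0 0 0 0" --pt "0.4 0 0 0 0" --pt "0.4 0 0 0 0" --pt "0.4 0 0 0 0" --pt "0.4 0 0 0 0" --pt "0.4 0 0 0 0"

```text
time: 24.43
position: [0.6376, 0.2072, 0.0071]
orientation: [0.094, 0.996, 0.0, 0.001]
force: [0.3, -0.2, 6.4]
grip_width: 0.0456
grasp_force: 23.1
```

>>> carry_out --pt "0.4 0 0 0.004 0" --pt "0.4 0 0 0.012 0" --pt "0.4 0 0 0.025 0" --pt "0.4 0 0 0.04 0" --pt "0.4 0 0 0.055 0" --pt "0.4 0 0 0.068 0" --pt "0.4 0 0 0.074 0" --pt "0.4 0 0 0.075 0"

```text
time: 25.1
position: [0.6377, 0.2072, 0.0826]
orientation: [0.094, 0.996, 0.0, 0.001]
force: [-0.2, -0.3, -0.8]
grip_width: 0.0456
grasp_force: 22.6
```

>>> carry_out --pt "0.4 -0.01 -0.004 0 1" --pt "0.4 -0.035 -0.014 0 3" --pt "0.4 -0.065 -0.026 0 5" --pt "0.4 -0.095 -0.038 0 7" --pt "0.4 -0.125 -0.05 0 9" --pt "0.4 -0.15 -0.061 0 9" --pt "0.4 -0.163 -0.066 0 9" --pt "0.4 -0.166 -0.067 0 9"

```text
time: 25.77
position: [0.4678, 0.1389, 0.0801]
orientation: [0.016, 1.0, -0.0, -0.001]
force: [0.5, 0.4, -0.9]
grip_width: 0.0455
grasp_force: 22.6
```

```bash
python3 - <<'E'
from h import *
c=[snap(n,n+'10') for n in('top','scene','wrist')]
for x in c[:2]: print(caps(x))
s=arm.read_state();print(s['position'],s['force'],s['grasp_force'])
a=cv2.imread('pics/scene10.png')[215:335,210:410]; b=cv2.imread('pics/wrist10.png')
cv2.imwrite('pics/v10.png',np.hstack([cv2.copyMakeBorder(cv2.resize(a,(300,180)),0,200,0,0,0),cv2.resize(b,(500,380))]))
E
```

```text
[([0.735, 0.416], 134), ([0.599, -0.22], 52), ([0.586, -0.066], 57), ([0.572, 0.066], 55)]
[([0.303, 0.136], 31), ([0.592, -0.224], 30), ([0.579, -0.067], 33), ([0.565, 0.065], 32), ([0.577, 0.406], 158)]
[0.47142788 0.14021981 0.08071408] [-0.09385867 -0.28909231 -1.22703487] 22.641083300113678
```

View pics/v10.png

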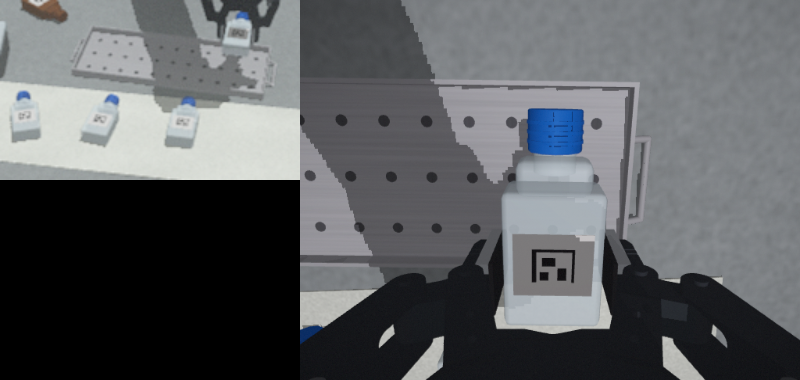

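The flask is level in the gripper over the left end of the tray. The near-left rim corner shows at crop (639,83), which I'll use to check the tray's pose.

```bash
python3 - <<'E'
from h import *
c=load('wrist10'); k=1.28
print('corner',pt(c,339*k,83*k,.015),'exp .3888 .1943')
print('near edge far right',pt(c,5*k,80*k,.015))
print('far edge',pt(c,5*k,265*k,.015),'exp x',.45+.067-.033*.0)
E
```

```text
corner [0.39196932 0.19811331 0.015     ] exp .3888 .1943
near edge far right [ 0.38347711 -0.01685604  0.015     ]
far edge [ 0.51556293 -0.05001851  0.015     ] exp x 0.517
```

>>> carry_out --pt "0.4 0.001 0.002 -0.012 0" --pt "0.4 0.001 0.002 -0.03 0" --pt "0.4 0.001 0.002 -0.045 0" --pt "0.4 0.001 0.002 -0.058 0" --pt "0.4 0.001 0.002 -0.066 0" --pt "0.4 0.001 0.002 -0.07 0" --pt "0.4 0.001 0.002 -0.072 0" --pt "0.4 0.001 0.002 -0.073 0"

```text
time: 26.58
position: [0.4722, 0.1422, 0.008]
orientation: [0.016, 1.0, 0.0, -0.0]
force: [-3.7, -0.7, 7.2]
grip_width: 0.0456
grasp_force: 23.3
```

>>> carry_out --pt "0.4 0 0 0 0" --pt "0.4 0 0 0 0" --pt "0.55 0 0 0 0" --pt "0.6 0 0 0 0" --pt "0.65 0 0 0 0" --pt "0.68 0 0 0 0" --pt "0.68 0 0 0 0" --pt "0.68 0 0 0 0"

```text
time: 27.25
position: [0.4719, 0.1421, 0.0078]
orientation: [0.016, 1.0, 0.0, 0.0]
force: [0.2, 0.8, -0.6]
grip_width: 0.058
grasp_force: 0.0
```

>>> carry_out --pt "0.68 0 0 0.008 0" --pt "0.68 0 0 0.025 0" --pt "0.68 0 0 0.05 0" --pt "1 0.01 -0.005 0.075 0" --pt "1 0.03 -0.015 0.09 0" --pt "1 0.06 -0.03 0.09 0" --pt "1 0.09 -0.045 0.09 1" --pt "1 0.12 -0.06 0.09 1"

```text
time: 27.92
position: [0.5934, 0.0815, 0.0993]
orientation: [0.006, 1.0, 0.0, 0.001]
force: [1.4, -0.0, 0.4]
grip_width: 0.0856
grasp_force: 0.0
```

```bash
python3 - <<'E'
from h import *
c=[snap(n,n+'11') for n in('top','scene')]
for x in c[:2]: print(caps(x))
E
```

```text
[([0.735, 0.416], 133), ([0.599, -0.219], 52), ([0.586, -0.066], 60)]
[([0.405, 0.147], 17), ([0.592, -0.224], 30), ([0.578, -0.067], 34), ([0.564, 0.064], 32), ([0.577, 0.406], 158)]
```

>>> carry_out --pt "1 0.02 -0.009 0 0" --pt "1 0.034 -0.016 0 0" --pt "1 0.038 -0.0175 -0.01 0" --pt "1 0.038 -0.0175 -0.035 0" --pt "1 0.038 -0.0175 -0.06 0" --pt "1 0.038 -0.0175 -0.08 0" --pt "1 0.038 -0.0175 -0.09 0" --pt "1 0.038 -0.0175 -0.092 0"

```text
time: 28.68
position: [0.6273, 0.0648, 0.0032]
orientation: [0.007, 1.0, -0.0, -0.002]
force: [0.1, -0.6, 0.4]
grip_width: 0.0852
grasp_force: 0.0
```

>>> carry_out --pt "1 0 0 0 0" --pt "0.6 0 0 0 0" --pt "0.5 0 0 0 0" --pt "0.4 0 0 0 0" --pt "0.4 0 0 0 0" --pt "0.4 0 0 0 0" --pt "0.4 0 0 0 0" --pt "0.4 0 0 0 0"

```text
time: 29.35
position: [0.6308, 0.0647, 0.0072]
orientation: [0.007, 1.0, 0.0, 0.001]
force: [-0.5, 0.2, 6.9]
grip_width: 0.0451
grasp_force: 23.9
```

>>> carry_out --pt "0.4 0 0 0 0" --pt "0.4 0 0 0.006 0" --pt "0.4 0 0 0.018 0" --pt "0.4 0 0 0.034 0" --pt "0.4 0 0 0.05 0" --pt "0.4 0 0 0.065 0" --pt "0.4 0 0 0.074 0" --pt "0.4 0 0 0.075 0"

```text
time: 30.02
position: [0.6311, 0.0646, 0.0836]
orientation: [0.007, 1.0, 0.0, 0.002]
force: [0.4, 0.2, -0.4]
grip_width: 0.0454
grasp_force: 23.2
```

>>> carry_out --pt "0.4 -0.01 0 0 0" --pt "0.4 -0.035 -0.001 0 0" --pt "0.4 -0.065 -0.002 0 0" --pt "0.4 -0.095 -0.003 0 -1" --pt "0.4 -0.125 -0.004 0 -1" --pt "0.4 -0.148 -0.0045 0 -1" --pt "0.4 -0.1585 -0.0045 0 -1" --pt "0.4 -0.1607 -0.0045 0 -1"

```text
time: 30.68
position: [0.4673, 0.0599, 0.0806]
orientation: [0.015, 1.0, -0.0, -0.0]
force: [-1.7, -0.6, -0.0]
grip_width: 0.0453
grasp_force: 23.1
```

>>> carry_out --pt "0.4 0 0 0 0" --pt "0.4 0 0 -0.012 0" --pt "0.4 0 0 -0.03 0" --pt "0.4 0 0 -0.047 0" --pt "0.4 0 0 -0.06 0" --pt "0.4 0 0 -0.068 0" --pt "0.4 0 0 -0.071 0" --pt "0.4 0 0 -0.073 0"

```text
time: 31.35
position: [0.4696, 0.06, 0.0082]
orientation: [0.016, 1.0, -0.0, -0.0]
force: [-10.1, -1.3, 22.5]
grip_width: 0.0453
grasp_force: 25.7
```

>>> carry_out --pt "0.4 0 0 0 0" --pt "0.4 0 0 0 0" --pt "0.55 0 0 0 0" --pt "0.6 0 0 0 0" --pt "0.65 0 0 0 0" --pt "0.68 0 0 0 0" --pt "0.68 0 0 0 0" --pt "0.68 0 0 0 0"

```text
time: 32.02
position: [0.4692, 0.06, 0.0078]
orientation: [0.016, 1.0, -0.0, 0.0]
force: [0.1, -0.1, -0.0]
grip_width: 0.0582
grasp_force: 0.0
```

>>> carry_out --pt "0.68 0 0 0.008 0" --pt "0.68 0 0 0.025 0" --pt "0.68 0 0 0.05 0" --pt "1 0 0 0.075 0" --pt "1 0 0 0.1 0" --pt "1 0 0 0.11 0" --pt "1 0 0 0.11 0" --pt "1 0 0 0.11 0"

```text
time: 32.68
position: [0.4694, 0.0601, 0.1178]
orientation: [0.016, 1.0, 0.0, 0.0]
force: [0.1, 0.4, -0.3]
grip_width: 0.0849
grasp_force: 0.0
```

```bash
python3 - <<'E'
from h import *
c=[snap(n,n+'12') for n in('top','scene','wrist')]
for x in c[:2]: print(caps(x))
E
```

```text
[([0.735, 0.416], 134), ([0.599, -0.219], 52), ([0.586, -0.066], 59)]
[([0.402, 0.06], 25), ([0.406, 0.143], 28), ([0.592, -0.224], 30), ([0.579, -0.067], 34), ([0.577, 0.406], 158)]
```

View pics/wrist12.png

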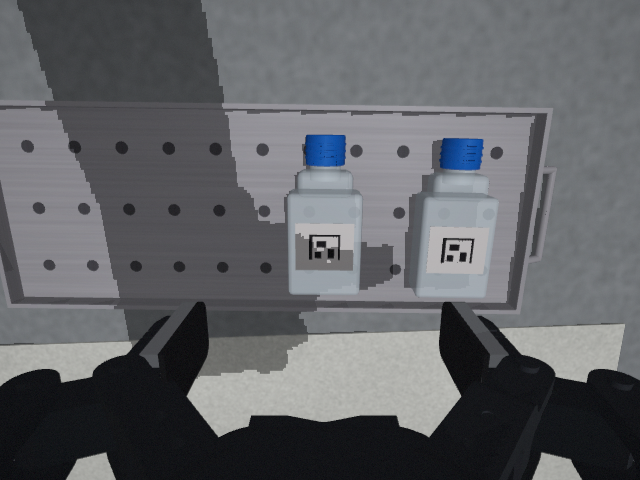

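The wrist view shows both flasks flat in the tray, caps towards the robot, labels at (325,247) and (458,250). Flask 3 is next.

>>> carry_out --pt "1 0.012 -0.01 0 -1" --pt "1 0.036 -0.028 0 -3" --pt "1 0.066 -0.051 -0.005 -5" --pt "1 0.096 -0.074 -0.01 -6" --pt "1 0.126 -0.097 -0.015 -6" --pt "1 0.152 -0.118 -0.02 -6" --pt "1 0.17 -0.131 -0.02 -6" --pt "1 0.173 -0.134 -0.02 -6"

```text
time: 33.5
position: [0.6445, -0.0771, 0.0949]
orientation: [0.069, 0.998, -0.0, -0.001]
force: [-0.7, -0.0, -0.4]
grip_width: 0.0855
grasp_force: 0.0
```

```bash
python3 - <<'E'
from h import *
for x in [snap(n,n+'13') for n in('top','scene')]: print(caps(x))
E
```

```text
[([0.735, 0.416], 134), ([0.599, -0.219], 52), ([0.417, 0.144], 54), ([0.412, 0.062], 48)]
[([0.402, 0.06], 25), ([0.406, 0.143], 28), ([0.592, -0.224], 30), ([0.579, -0.067], 33), ([0.577, 0.406], 158)]
```

>>> carry_out --pt "1 0 0 0 0" --pt "1 0 0 -0.012 0" --pt "1 0 0 -0.035 0" --pt "1 0 0 -0.06 0" --pt "1 0 0 -0.08 0" --pt "1 0 0 -0.09 0" --pt "1 0 0 -0.092 0" --pt "1 0 0 -0.092 0"

```text
time: 34.27
position: [0.6414, -0.0734, 0.0054]
orientation: [0.068, 0.998, 0.0, -0.001]
force: [0.1, 0.3, -0.7]
grip_width: 0.0856
grasp_force: 0.0
```

>>> carry_out --pt "0.6 0 0 0 0" --pt "0.5 0 0 0 0" --pt "0.4 0 0 0 0" --pt "0.4 0 0 0 0" --pt "0.4 0 0 0 0" --pt "0.4 0 0 0 0" --pt "0.4 0 0 0 0" --pt "0.4 0 0 0 0"

```text
time: 34.93
position: [0.6431, -0.074, 0.0072]
orientation: [0.068, 0.998, -0.0, 0.001]
force: [-0.1, 0.3, 5.7]
grip_width: 0.0456
grasp_force: 23.9
```

>>> carry_out --pt "0.4 0 0 0 0" --pt "0.4 0 0 0.006 0" --pt "0.4 0 0 0.018 0" --pt "0.4 0 0 0.034 0" --pt "0.4 0 0 0.05 0" --pt "0.4 0 0 0.065 0" --pt "0.4 0 0 0.074 0" --pt "0.4 0 0 0.075 0"

```text
time: 35.6
position: [0.6435, -0.0742, 0.0837]
orientation: [0.068, 0.998, -0.0, 0.002]
force: [0.7, 0.1, -0.6]
grip_width: 0.0458
grasp_force: 23.2
```

>>> carry_out --pt "0.4 -0.01 0.003 0 0" --pt "0.4 -0.035 0.01 0 1" --pt "0.4 -0.067 0.02 0 2" --pt "0.4 -0.1 0.03 0 4" --pt "0.4 -0.132 0.039 0 5" --pt "0.4 -0.16 0.047 0 6" --pt "0.4 -0.173 0.051 0 6" --pt "0.4 -0.1757 0.052 0 6"

```text
time: 36.27
position: [0.4633, -0.0214, 0.0803]
orientation: [0.015, 1.0, 0.0, -0.001]
force: [1.0, -0.3, -0.9]
grip_width: 0.0454
grasp_force: 23.2
```

>>> carry_out --pt "0.4 0 0 0 0" --pt "0.4 0 0 -0.012 0" --pt "0.4 0 0 -0.03 0" --pt "0.4 0 0 -0.05 0" --pt "0.4 0 0 -0.063 0" --pt "0.4 0 0 -0.07 0" --pt "0.4 0 0 -0.072 0" --pt "0.4 0 0 -0.0725 0"

```text
time: 36.93
position: [0.4672, -0.0222, 0.0082]
orientation: [0.016, 1.0, -0.0, -0.0]
force: [0.0, -1.0, 0.0]
grip_width: 0.0457
grasp_force: 23.3
```

>>> carry_out --pt "0.4 0 0 0 0" --pt "0.4 0 0 0 0" --pt "0.55 0 0 0 0" --pt "0.6 0 0 0 0" --pt "0.65 0 0 0 0" --pt "0.68 0 0 0 0" --pt "0.68 0 0 0 0" --pt "0.68 0 0 0 0"

```text
time: 37.6
position: [0.4665, -0.0219, 0.0083]
orientation: [0.016, 1.0, -0.0, 0.0]
force: [-0.6, -0.2, -0.0]
grip_width: 0.058
grasp_force: 0.0
```

>>> carry_out --pt "0.68 0 0 0.008 0" --pt "0.68 0 0 0.025 0" --pt "0.68 0 0 0.05 0" --pt "1 0 0 0.075 0" --pt "1 0 0 0.1 0" --pt "1 0 0 0.11 0" --pt "1 0 0 0.11 0" --pt "1 0 0 0.11 0"

```text
time: 38.27
position: [0.4667, -0.022, 0.1183]
orientation: [0.016, 1.0, -0.0, 0.0]
force: [0.3, 0.9, -0.6]
grip_width: 0.0855
grasp_force: 0.0
```

```bash
python3 - <<'E'
from h import *
for x in [snap(n,n+'14') for n in('top','scene')]: print(caps(x))
E
```

```text
[([0.735, 0.416], 134), ([0.599, -0.219], 52), ([0.417, 0.144], 54), ([0.412, 0.062], 49)]
[([0.398, -0.023], 27), ([0.402, 0.06], 25), ([0.406, 0.143], 28), ([0.592, -0.224], 30), ([0.577, 0.406], 158)]
```

>>> carry_out --pt "1 0.015 -0.014 0 2" --pt "1 0.042 -0.04 0 6" --pt "1 0.07 -0.067 0 10" --pt "1 0.098 -0.094 -0.005 14" --pt "1 0.126 -0.121 -0.01 18" --pt "1 0.154 -0.148 -0.02 22" --pt "1 0.178 -0.17 -0.02 22" --pt "1 0.186 -0.178 -0.02 22"

```text
time: 39.03
position: [0.6537, -0.2027, 0.094]
orientation: [-0.175, 0.985, 0.001, -0.002]
force: [-1.9, 1.5, 0.0]
grip_width: 0.0852
grasp_force: 0.0
```

```bash
python3 - <<'E'
from h import *
for x in [snap(n,n+'15') for n in('top','scene')]: print(caps(x))
c=snap('wrist','w15');print([ (x,y) for x,y in caps(c)])
h=cv2.cvtColor(c['img'],cv2.COLOR_RGB2HSV)
n,l,st,ce=cv2.connectedComponentsWithStats(cv2.inRange(h,(100,120,60),(125,255,255)))
print([(ce[i].round(),st[i,4]) for i in range(1,n) if st[i,4]>200],proj(c,[.5985,-.2205,.02]),arm.read_state()['position'])
E
```

```text
[([0.735, 0.416], 133), ([0.417, 0.144], 54), ([0.412, 0.062], 48), ([0.409, -0.02], 57)]
[([-1.868, 0.494], 235), ([-1.774, 0.491], 23), ([-1.713, 0.367], 29), ([0.398, -0.024], 27), ([0.402, 0.06], 25), ([0.406, 0.143], 28), ([0.591, -0.224], 30), ([0.577, 0.406], 158)]
[]
[(array([ 25., 179.]), np.int32(8699)), (array([325., 152.]), np.int32(1443))] [324.27687822 152.38972698] [ 0.65170605 -0.20028072  0.09551351]
```

>>> carry_out --pt "1 0 0 0 0" --pt "1 0 0 -0.012 0" --pt "1 0 0 -0.035 0" --pt "1 0 0 -0.06 0" --pt "1 0 0 -0.08 0" --pt "1 0 0 -0.09 0" --pt "1 0 0 -0.0925 0" --pt "1 0 0 -0.0925 0"

```text
time: 39.85
position: [0.6517, -0.1992, 0.0053]
orientation: [-0.176, 0.984, 0.0, -0.001]
force: [0.2, 0.1, 0.0]
grip_width: 0.085
grasp_force: 0.0
```

>>> carry_out --pt "0.6 0 0 0 0" --pt "0.5 0 0 0 0" --pt "0.4 0 0 0 0" --pt "0.4 0 0 0 0" --pt "0.4 0 0 0 0" --pt "0.4 0 0 0 0" --pt "0.4 0 0 0 0" --pt "0.4 0 0 0 0"

```text
time: 40.52
position: [0.6534, -0.2003, 0.0073]
orientation: [-0.175, 0.984, -0.001, 0.001]
force: [0.3, 0.5, 6.3]
grip_width: 0.0453
grasp_force: 24.1
```

>>> carry_out --pt "0.4 0 0 0 0" --pt "0.4 0 0 0.006 0" --pt "0.4 0 0 0.018 0" --pt "0.4 0 0 0.034 0" --pt "0.4 0 0 0.05 0" --pt "0.4 0 0 0.065 0" --pt "0.4 0 0 0.074 0" --pt "0.4 0 0 0.075 0"

```text
time: 41.18
position: [0.6537, -0.2004, 0.0838]
orientation: [-0.176, 0.984, -0.001, 0.002]
force: [-0.1, 0.2, 0.0]
grip_width: 0.0455
grasp_force: 23.3
```

>>> carry_out --pt "0.4 -0.012 0.006 0 -1" --pt "0.4 -0.038 0.019 0 -4" --pt "0.4 -0.072 0.036 0 -8" --pt "0.4 -0.106 0.054 0 -13" --pt "0.4 -0.14 0.071 0 -18" --pt "0.4 -0.17 0.086 0 -22" --pt "0.4 -0.186 0.095 0 -22" --pt "0.4 -0.1886 0.096 0 -22"

```text
time: 41.85
position: [0.4601, -0.1024, 0.0802]
orientation: [0.015, 1.0, 0.0, -0.001]
force: [-0.0, 0.5, 0.3]
grip_width: 0.0455
grasp_force: 23.3
```

>>> carry_out --pt "0.4 0 0 0 0" --pt "0.4 0 0 -0.012 0" --pt "0.4 0 0 -0.03 0" --pt "0.4 0 0 -0.05 0" --pt "0.4 0 0 -0.063 0" --pt "0.4 0 0 -0.07 0" --pt "0.4 0 0 -0.072 0" --pt "0.4 0 0 -0.0725 0"

```text
time: 42.52
position: [0.4647, -0.1044, 0.0082]
orientation: [0.016, 1.0, 0.0, -0.0]
force: [0.1, 0.8, -1.1]
grip_width: 0.0453
grasp_force: 23.4
```

>>> carry_out --pt "0.4 0 0 0 0" --pt "0.4 0 0 0 0" --pt "0.55 0 0 0 0" --pt "0.6 0 0 0 0" --pt "0.65 0 0 0 0" --pt "0.68 0 0 0 0" --pt "0.68 0 0 0 0" --pt "0.68 0 0 0 0"

```text
time: 43.18
position: [0.4639, -0.1039, 0.0084]
orientation: [0.016, 1.0, -0.0, 0.0]
force: [-0.0, -0.4, -0.7]
grip_width: 0.058
grasp_force: 0.0
```

>>> carry_out --pt "0.68 0 0 0.008 0" --pt "0.68 0 0 0.025 0" --pt "0.68 0 0 0.055 0" --pt "0.8 0 0 0.09 0" --pt "1 0 0.03 0.12 0" --pt "1 0 0.06 0.14 0" --pt "1 0 0.09 0.15 0" --pt "1 0 0.11 0.15 0"

```text
time: 43.85
position: [0.4653, 0.0079, 0.1622]
orientation: [0.015, 1.0, 0.0, 0.003]
force: [1.1, -0.7, 0.2]
grip_width: 0.0853
grasp_force: 0.0
```

```bash
python3 - <<'E'
from h import *
c=[snap(n,n+'16') for n in('top','scene','wrist')]
for x in c[:2]: print(caps(x))
a=cv2.imread('pics/scene16.png')[190:370,130:510]; b=cv2.imread('pics/wrist16.png')
cv2.imwrite('pics/v16.png',np.vstack([cv2.copyMakeBorder(cv2.resize(a,None,fx=1.5,fy=1.5,interpolation=2),0,0,0,0,0),cv2.resize(b,(570,330))[:,:]]))
E
```

```text
[([0.735, 0.416], 134), ([0.417, 0.144], 54), ([0.407, -0.102], 55)]
[([0.397, -0.105], 23), ([0.398, -0.023], 26), ([0.402, 0.06], 25), ([0.406, 0.143], 28), ([0.577, 0.406], 158)]
```

View pics/v16.png

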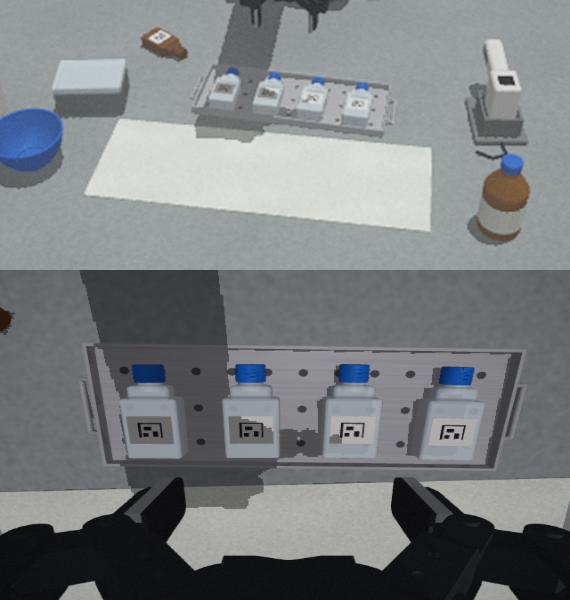

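All four flasks lie flat in the tray, labels up and caps towards the robot. The scanner is in its cradle, the bystanders haven't moved and the arm is clear.

```bash
python3 -c "
from workcell import arm
print(arm.sign_off())"
```

```text
the job is handed in; nothing more can be done
None
```

The job is handed in: I held the scanner over all four flask labels from left to right (it gives no signal that a label was read), put it back nose down in its cradle, and laid the flasks flat in the tray, labels up and caps towards the robot.

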